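# Unplug and clear the vanity before the wet room is hosed down

### The arm

A 6-joint arm with a two-finger parallel gripper is mounted at the origin on the work surface. World frame = base frame: x ahead of the robot, y to its left, z up, the work surface at z = 0. Lengths are in m, angles in rad, forces in N, time in s.
With the tool pointing down it reaches from about 0.325 to 0.775 m from the base axis. Payload 5.5 kg.
Tool frame: the origin (TCP) lies at the very end of the fingers, on their centre line; the grasp point (between the pads) lies 19 mm behind it; z points along the fingers, x is the direction in which the jaws open and shut, and the axes are right-handed (so a half turn about z gives the same grasp; the last joint's range is limited). The gripper opens to 88 mm and grips with 3 to 60 N. Pads are 20 mm wide; open, the fingers measure 115 mm over their backs; the gripper's body (75 mm by 178 mm) begins 61 mm behind the grasp point.
Start: joints at [-1.395, 0.091, 1.231, -0, 1.82, -0.057], TCP at [0.138, -0.584, 0.223] pointing down, gripper open.
Joint ranges: [-2.87, 2.87], [-0.86, 2.18], [0.17, 2.46], [-1.51, 4.65], [0.06, 2.69], [-2.65, 2.65]. Speed limits (rad/s): [2.57, 2.57, 3.01, 3.14, 3.14, 3.14].

### API

Orientations are given as a unit quaternion [x, y, z, w].
In Python, from bench import ctrl gives the robot as it stands. The module is installed in compiled form; this text tells all that it offers. Calls block until the motion is done:
- ctrl.move_pose(position, orientation): joint-space move of the TCP to a pose.
- ctrl.move_l(position, v=0.15, orientation=None, stop_force=None): straight line of the TCP; orientation=None keeps the orientation; v is the mean speed in m/s. With stop_force (N) it stops when the force on the tool has changed by that much, and returns True; else False.
- ctrl.set_joints(angles): joint-space move.
- ctrl.open() and ctrl.gripper_close(newtons=None): open the fingers fully, or close them until they stop; newtons is the grip in N (None keeps the last).
- ctrl.hold(seconds).
- ctrl.ik(position, orientation): joint angles nearest the present ones, or None.
- ctrl.camera(name): name is "scene" or "top" or "wrist"; returns a dict with "image" (400x640x3 uint8, red, green, blue), "K" (3x3 intrinsics, pixels), "distortion" ([k1, k2, p1, p2, k3] as OpenCV has them; the pictures are not rectified), "rvec" (rotation vector, rad) and "tvec" (3), from world to camera coordinates, as OpenCV has them. Camera axes: x right, y down, z forward; pixel columns grow to the right and rows downward; lengths in m; the calibration is good to about 2 mm. A picture is of the moment at which its call begins. There is no depth.
A pose or a line that the arm cannot do raises ctrl.IKError and nothing moves.
- ctrl.finish_job(): hands the job in, once; it reports no verdict.
Readings, each from a call of its own:
- ctrl.read_time_s(): time.
- ctrl.read_qpos(): joint angles.
- ctrl.read_joint_velocities(): joint speeds.
- ctrl.read_joint_torque(): joint torques, N m.
- ctrl.read_ee_pos(): TCP position.
- ctrl.read_orientation(): TCP orientation.
- ctrl.read_wrist_force(): force on the tool from outside, world axes, zero at the start.
- ctrl.read_ft_torque(): the same for the moment, N m.
- ctrl.read_opening(): opening from 0.0 (shut) to 1.0 (fully open).
Only numpy, scipy, OpenCV 4.12 (cv2) and the standard library are available. Lean on these libraries where they do the work, as an engineer would, in place of code of your own. Each camera call takes 0.05 s, during which the arm holds its last target.

### The job

The wet room is about to be hosed down, so first unplug every plug-in unit from the socket strip and lay each one flat on the wooden dry tray, one to a bay, centred between the stops and lengthwise in the bay. Do not pick up a cup while any unit is still plugged in. Then nest all the coloured cups (anything but white) upright, fully down, into the white cup, which stays upright in its stand, and leave the other toiletries on the counter where they are.

Things in the scene. Friction and masses are not known exactly. Their poses are not given: they have to be found in the camera images.
- strip: White socket strip with three sockets, fixed, 300 long (along its y), 64 high. Its frame: origin on the counter under the middle of the socket face, z up; the sockets open towards its -x, over a grey ledge 12 high that reaches 60 out. The orange detent caps on top reach 80 above the counter and rise when a plug is pulled
- socket1 (a point): Point on the ledge (12 above the counter) at the socket face below socket 1 of the strip; a unit plugged in here has its origin 40 from this point along the strip's -x. Sockets are 95 apart
- socket2 (a point): Point on the ledge (12 above the counter) at the socket face below socket 2 of the strip; a unit plugged in here has its origin 40 from this point along the strip's -x. Sockets are 95 apart
- socket3 (a point): Point on the ledge (12 above the counter) at the socket face below socket 3 of the strip; a unit plugged in here has its origin 40 from this point along the strip's -x. Sockets are 95 apart
- night_light: White plug-in night light with an amber lens on top: body 80 long (x), 44 wide (y), 46 high; a tongue 30 long, 26 wide sticks out of its +x end, 11 to 31 above the underside. Origin: centre of the body's underside, z up. 130 g. Plugged in it lies level on the strip's ledge, held by a sprung detent (8 N; 35 mm straight back along -x frees it). Grip across the 44. May be absent
- freshener: Pink plug-in air freshener with white slots on top: body 80 long (x), 44 wide (y), 46 high; a tongue 30 long, 26 wide sticks out of its +x end, 11 to 31 above the underside. Origin: centre of the body's underside, z up. 130 g. Plugged in it lies level on the strip's ledge, held by a sprung detent (8 N; 35 mm straight back along -x frees it). Grip across the 44. May be absent
- repeller: Blue plug-in insect repeller with a black disc on top: body 80 long (x), 44 wide (y), 46 high; a tongue 30 long, 26 wide sticks out of its +x end, 11 to 31 above the underside. Origin: centre of the body's underside, z up. 130 g. Plugged in it lies level on the strip's ledge, held by a sprung detent (8 N; 35 mm straight back along -x frees it). Grip across the 44. May be absent
- tray: Wooden dry tray, fixed, 260 long (along its y) by 116 (x). Origin: under its centre, on the counter; z up. Floor 10 above the counter, stops 8 higher around each of three bays; a bay is 96 (x) by 60 (y) between its stops, so a unit lies with its length along the tray's x, tongue either way and over the stop
- bay1 (a point): Centre of the floor of bay 1 of the tray (10 above the counter), bays 92 apart; the origin of a unit goes here
- bay2 (a point): Centre of the floor of bay 2 of the tray (10 above the counter), bays 92 apart; the origin of a unit goes here
- bay3 (a point): Centre of the floor of bay 3 of the tray (10 above the counter), bays 92 apart; the origin of a unit goes here
- cup_stand: Fixed grey-green holder on an 88 saucer, 74 across at its rim and 46 high, in which the white cup stands loosely. Origin: underside centre, on the counter; the inside floor is 6 above it
- cup_white: White cup in the stand, the bottom of the stack. Tumbler, 70 high, outer diameter 68 at the rim and 42 at the foot, wall 3, very thick bottom (inside floor 27 above the underside). Origin: centre of the underside, z up to the mouth. About 160 g. Nested in another it stands 27 higher, leaving 27 of it showing above the other's rim
- cup_green: Green cup, upright on the counter, to be nested. Tumbler, 70 high, outer diameter 68 at the rim and 42 at the foot, wall 3, very thick bottom (inside floor 27 above the underside). Origin: centre of the underside, z up to the mouth. About 160 g. Nested in another it stands 27 higher, leaving 27 of it showing above the other's rim. May be absent
- cup_pink: Pink cup, upright on the counter, to be nested. Tumbler, 70 high, outer diameter 68 at the rim and 42 at the foot, wall 3, very thick bottom (inside floor 27 above the underside). Origin: centre of the underside, z up to the mouth. About 160 g. Nested in another it stands 27 higher, leaving 27 of it showing above the other's rim. May be absent
- cup_yellow: Yellow cup, upright on the counter, to be nested. Tumbler, 70 high, outer diameter 68 at the rim and 42 at the foot, wall 3, very thick bottom (inside floor 27 above the underside). Origin: centre of the underside, z up to the mouth. About 160 g. Nested in another it stands 27 higher, leaving 27 of it showing above the other's rim. May be absent
- cup_grey: Grey cup, upright on the counter, to be nested. Tumbler, 70 high, outer diameter 68 at the rim and 42 at the foot, wall 3, very thick bottom (inside floor 27 above the underside). Origin: centre of the underside, z up to the mouth. About 160 g. Nested in another it stands 27 higher, leaving 27 of it showing above the other's rim. May be absent
- soap_bottle: Green soap bottle, 160 high, 60 across, to be left alone (origin: underside)
- lotion: Pink lotion bottle, 140 high, 48 across, to be left alone
- flowerpot: Small terracotta pot, 60 high, 76 across, to be left alone
Things that resemble listed ones, but are neither listed nor needed, are in the scene too. There is more than one size of the freshener; the job needs the largest.

How it is judged:
On the way, in this order (a step that is already met when the one before it is completed fails the run):
1. every plug-in unit is out of the socket strip (not (distance between night_light and socket1 below 0.075 m or distance between night_light and socket2 below 0.075 m or distance between night_light and socket3 below 0.075 m) and not (distance between freshener and socket1 below 0.075 m or distance between freshener and socket2 below 0.075 m or distance between freshener and socket3 below 0.075 m) and not (distance between repeller and socket1 below 0.075 m or distance between repeller and socket2 below 0.075 m or distance between repeller and socket3 below 0.075 m)), for 0.2 s.
2. every plug-in unit lies in a bay of the tray ((distance between night_light and bay1 below 0.013 m or distance between night_light and bay2 below 0.013 m or distance between night_light and bay3 below 0.013 m) and angle between the x axis of each of night_light, freshener, repeller and the x axis of tray, either way round below 0.2 rad and angle between each of night_light, freshener, repeller's own z axis and vertical below 0.12 rad and linear speed of each of night_light, freshener, repeller below 0.03 m/s and (distance between freshener and bay1 below 0.013 m or distance between freshener and bay2 below 0.013 m or distance between freshener and bay3 below 0.013 m) and (distance between repeller and bay1 below 0.013 m or distance between repeller and bay2 below 0.013 m or distance between repeller and bay3 below 0.013 m)), for 0.2 s.
3. all coloured cups are nested in the white cup (horizontal distance between each of cup_green, cup_pink, cup_yellow, cup_grey and cup_white below 0.01 m and angle between each of cup_green, cup_pink, cup_yellow, cup_grey's own z axis and vertical below 0.12 rad and linear speed of each of cup_green, cup_pink, cup_yellow, cup_grey below 0.03 m/s and (z of cup_green in the frame of cup_white between 0.021 and 0.033 m or z of cup_green in the frame of cup_white between 0.048 and 0.06 m or z of cup_green in the frame of cup_white between 0.075 and 0.087 m or z of cup_green in the frame of cup_white between 0.102 and 0.114 m) and (z of cup_pink in the frame of cup_white between 0.021 and 0.033 m or z of cup_pink in the frame of cup_white between 0.048 and 0.06 m or z of cup_pink in the frame of cup_white between 0.075 and 0.087 m or z of cup_pink in the frame of cup_white between 0.102 and 0.114 m) and (z of cup_yellow in the frame of cup_white between 0.021 and 0.033 m or z of cup_yellow in the frame of cup_white between 0.048 and 0.06 m or z of cup_yellow in the frame of cup_white between 0.075 and 0.087 m or z of cup_yellow in the frame of cup_white between 0.102 and 0.114 m) and (z of cup_grey in the frame of cup_white between 0.021 and 0.033 m or z of cup_grey in the frame of cup_white between 0.048 and 0.06 m or z of cup_grey in the frame of cup_white between 0.075 and 0.087 m or z of cup_grey in the frame of cup_white between 0.102 and 0.114 m)), for 0.2 s.
At the end, for the whole second after the job is handed in: Each unit rests flat, within 13 mm of a bay centre and 0.2 rad of the tray's x; each coloured cup rests upright (0.12 rad), within 10 mm of the white cup's axis, 27, 54, 81 or 108 mm (within 6) above it; the white cup stands in its stand. Absent things do not count (all of step 2 and all of step 3 and horizontal distance between cup_white and cup_stand below 0.012 m and angle between cup_white's own z axis and vertical below 0.12 rad and height (world z) of cup_white below 0.02 m); the robot touches nothing.
It fails at once if a coloured cup is picked up while a unit is still plugged in (height (world z) of any of cup_green, cup_pink, cup_yellow, cup_grey above 0.05 m and ((distance between night_light and socket1 below 0.075 m or distance between night_light and socket2 below 0.075 m or distance between night_light and socket3 below 0.075 m) or (distance between freshener and socket1 below 0.075 m or distance between freshener and socket2 below 0.075 m or distance between freshener and socket3 below 0.075 m) or (distance between repeller and socket1 below 0.075 m or distance between repeller and socket2 below 0.075 m or distance between repeller and socket3 below 0.075 m))).
It fails at once if a toiletry that is to be left alone is moved by more than 40 mm (distance of any of soap_bottle, lotion, flowerpot from where it was at the start of the episode above 0.04 m).
Of night_light, freshener, repeller only 2 to 3 are there at a start; the rules pass over those that are not, and their reading is None.
Of cup_green, cup_pink, cup_yellow, cup_grey only 3 to 4 are there at a start; the rules pass over those that are not, and their reading is None.
At some moment in a run one of cup_green, cup_pink, cup_yellow, cup_grey may be knocked a few centimetres aside while the robot is not near it.
It also fails if it takes over 210 s, if anything falls off the work surface, if the arm or the gripper's body presses on something with over 40 N, if the wrist force passes 120 N, or if a joint passes its speed limit or range.

## Working session

There is one attempt and no reset: what is moved stays moved. The work goes in short steps, each a Python script; the robot and the scene stay as the last script left them, time stands still between calls to the robot, and variables do not carry over. Pictures are saved under pics/ and viewed, and the job is handed in when it is done.

```bash
ls; mkdir -p pics; cat > h.py <<'E'
import numpy as np, cv2
from bench import ctrl
def snap(name, fn=None):
    c=ctrl.camera(name)
    if fn: cv2.imwrite('pics/'+fn+'.png', c['image'][:,:,::-1])
    return c
def ray(c,uv):
    uv=np.asarray(uv,float).reshape(-1,1,2)
    n=cv2.undistortPoints(uv,np.array(c['K']),np.array(c['distortion'])).reshape(-1,2)
    R=cv2.Rodrigues(np.array(c['rvec'],float))[0]; t=np.array(c['tvec'],float).reshape(3)
    o=-R.T@t; d=np.c_[n,np.ones(len(n))]@R
    return o,d
def onz(c,uv,z):
    o,d=ray(c,uv); return o+d*((z-o[2])/d[:,2])[:,None]
def proj(c,P):
    return cv2.projectPoints(np.asarray(P,float).reshape(-1,3),np.array(c['rvec'],float),np.array(c['tvec'],float),np.array(c['K']),np.array(c['distortion']))[0].reshape(-1,2)
def down(yaw):
    # tool z down, tool x at yaw in world
    from scipy.spatial.transform import Rotation as R
    x=[np.cos(yaw),np.sin(yaw),0]; z=[0,0,-1]; y=np.cross(z,x)
    return R.from_matrix(np.c_[x,y,z]).as_quat()
E
python3 - <<'E'
from h import *
for n in ['scene','top','wrist']:
    c=snap(n,n+'0'); o,d=ray(c,[[320,200]]); print(n,o,d,c['K'][0],c['distortion'])
print(ctrl.read_time_s(), ctrl.read_orientation())
E
```

```text
pics
scene [1.60945011 0.12979784 0.70758588] [[-0.84428924 -0.10647809 -0.52536548]] [414.23813699   0.         314.58891115] [-0.00855127  0.          0.          0.          0.        ]
top [ 0.40204848 -0.047057    1.2750403 ] [[ 0.10674517 -0.02351931 -0.99426704]] [436.45703537   0.         311.05629443] [0.03058497 0.         0.         0.         0.        ]
wrist [ 0.2042444  -0.56703659  0.38448668] [[-0.25358039 -0.05844644 -0.96562213]] [332.73131471   0.         319.93592273] [-0.05279733  0.          0.          0.          0.        ]
0.15 [ 7.84440442e-01 -6.20203688e-01 -5.62596571e-04 -5.10807474e-04]
```

View pics/scene0.png

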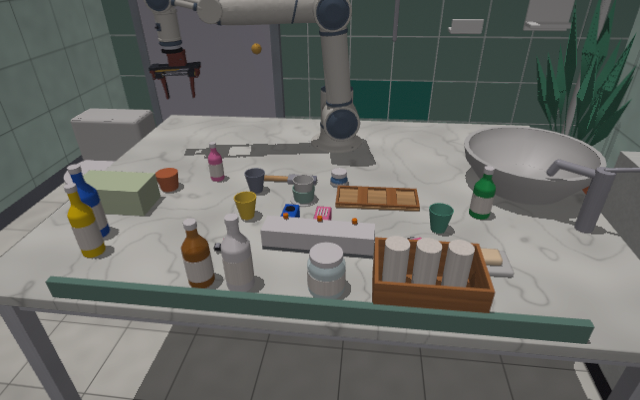

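View pics/top0.png

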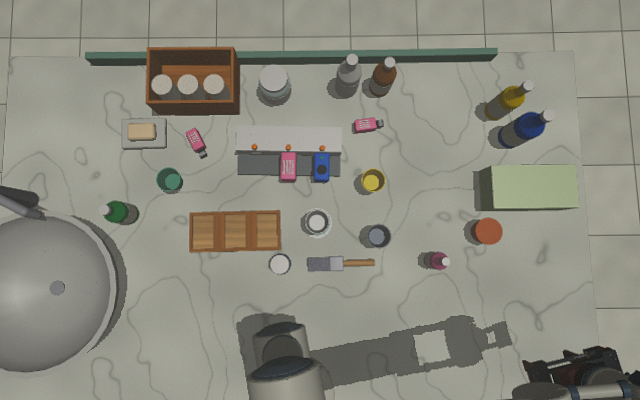

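View pics/wrist0.png

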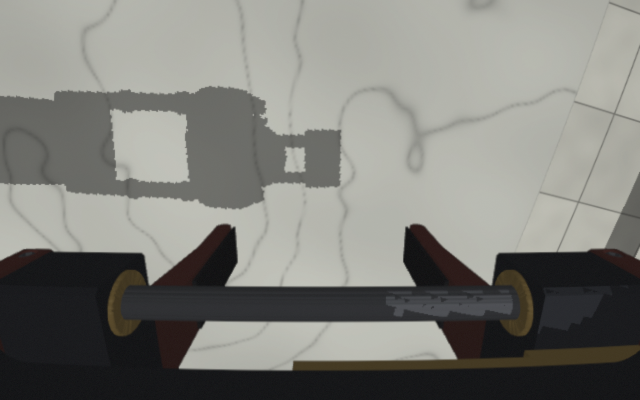

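The top view (up is +x, left is +y) shows the strip near (288,140), with the pink freshener plugged in at (288,165) and the blue repeller at (321,166). There are two loose, smaller pink decoys at (196,140) and (367,125). The tray is at (235,230) and the white cup in its stand at (317,223). The green, yellow and grey cups are at (170,180), (373,181) and (377,236). I see no night light or pink cup.

```bash
python3 - <<'E'
from h import *
a=cv2.imread('pics/top0.png')
cv2.imwrite('pics/topz.png',cv2.resize(a[105:275,150:410],(780,510),interpolation=cv2.INTER_CUBIC))
b=cv2.imread('pics/scene0.png')
cv2.imwrite('pics/scz.png',cv2.resize(b[140:280,200:500],None,fx=2.6,fy=2.6,interpolation=cv2.INTER_CUBIC))
E
```

```text
(no output)
```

View pics/topz.png

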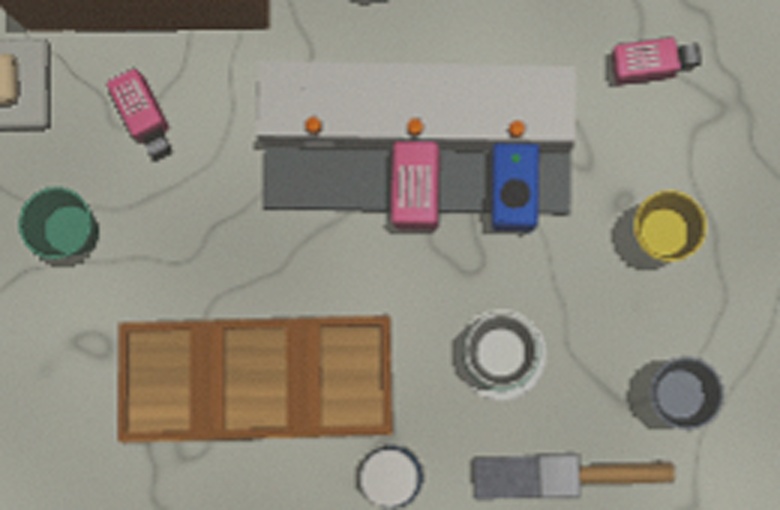

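View pics/scz.png

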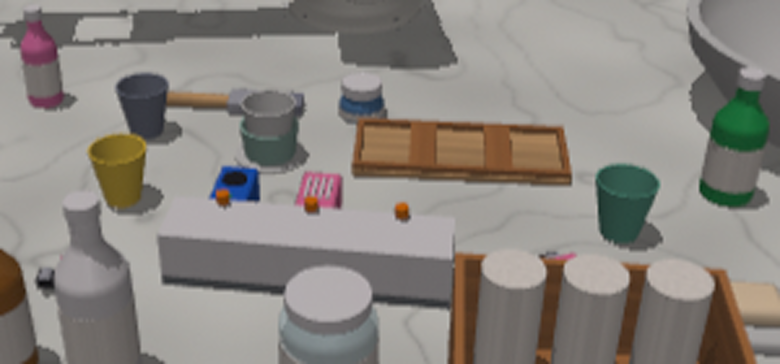

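```bash
cat >> h.py <<'E'
H=lambda im: cv2.cvtColor(im,cv2.COLOR_RGB2HSV)
RNG=dict(green=((75,90,30),(92,255,200)),yellow=((20,120,60),(35,255,255)),grey=((105,25,40),(130,110,150)),
 blue=((108,140,50),(125,255,255)),pink=((155,80,80),(178,255,255)),wood=((5,80,60),(20,220,230)))
def blob(c,col,box=None,minA=60):
    hsv=H(c['image']); m=cv2.inRange(hsv,*map(np.array,RNG[col]))
    if box is not None:
        k=np.zeros_like(m); x0,y0,x1,y1=box; k[y0:y1,x0:x1]=255; m&=k
    m=cv2.morphologyEx(m,cv2.MORPH_CLOSE,np.ones((3,3),np.uint8))
    cs=cv2.findContours(m,cv2.RETR_EXTERNAL,cv2.CHAIN_APPROX_NONE)[0]
    return sorted([x for x in cs if cv2.contourArea(x)>minA],key=cv2.contourArea,reverse=True)
E
python3 - <<'E'
from h import *
c=snap('top')
def rect(col,z,box=None,n=1):
    for k in blob(c,col,box)[:n]:
        P=onz(c,k.reshape(-1,2),z)[:,:2]
        r=cv2.minAreaRect((P*1000).astype(np.float32)); print(col,np.round(r[0],1),np.round(r[1],1),round(r[2],1))
rect('pink',.058,(150,105,410,275),4)
rect('blue',.058,(300,105,410,275),2)
rect('wood',.018,(180,200,290,260))
for col in ['green','yellow','grey']:
    for k in blob(c,col,(150,160,410,260))[:2]:
        P=onz(c,k.reshape(-1,2),.07)[:,:2]*1000
        print(col,np.round(cv2.minEnclosingCircle(P.astype(np.float32))[0],1),2*cv2.minEnclosingCircle(P.astype(np.float32))[1],P.min(0),P.max(0))
# orange caps
m=cv2.inRange(H(c['image']),(5,180,150),(18,255,255)); m[:100]=0;m[160:]=0
n,_,s,ce=cv2.connectedComponentsWithStats(m)
for i in range(1,n):
    if s[i][4]>3: print('cap',ce[i],onz(c,ce[i],.078)*1000)
g=cv2.cvtColor(c['image'],cv2.COLOR_RGB2HSV)[205:242,300:335]
print(g[18,:,1]); print(g[18,:,2])
E
```

```text
pink [630.7  14.7] [42.4 80.5] 89.5
pink [709.7 276.1] [64.  32.8] 26.7
pink [ 749.2 -207.8] [34.3 61.3] 7.6
blue [629.5 -81.6] [36.9 74.7] 89.2
wood [451.3 169.8] [114.2 259.9] 0.8
green [588.2 335.2] 57.192359924316406 [564.38308105 315.93671485] [611.89387635 352.0617853 ]
yellow [ 585.9 -224.3] 66.07328796386719 [ 554.77539152 -255.27297906] [ 617.0386639  -193.30299757]
cap [253.83333333 146.08333333] [[684.37635355 107.41240139  78.        ]]
cap [287.84615385 146.53846154] [[682.02010685  12.37553081  78.        ]]
cap [321.61538462 147.38461538] [[678.50353775 -82.03984992  78.        ]]
[21 19 20 22 23 15 14 22 19 10 10 10 11  8  8 10 10 12 11 10  8 11 13 11
  8 33 21 17 17 14  8  7 16 22 19]
[136  93 101  93  89 120 124  93 109 158 185 183 184 181 182 181 182 185
 181 182 183 182 181 186 152  69  73  76 132 170 169 177 159 153 157]
```

The plugged freshener measures 80.5 x 42 mm, so it is the large one; the loose pinks are 64 x 33. The cap spacing of 94.7 mm and the tray at 114 x 260 mm both match the given sizes. The strip's yaw is about -0.031 rad and the tray's about +0.014. I'll unplug both units, starting with the freshener.

```bash
cat >> h.py <<'E'
SY=-0.031; TY=0.014
sx=np.array([np.cos(SY),np.sin(SY),0]); tx=np.array([np.cos(TY),np.sin(TY),0]); ty=np.array([-np.sin(TY),np.cos(TY),0])
BACK=0.010
def best(p,yaw):
    # choose half turn with smaller |j6|
    o=[]
    for k in (0,np.pi):
        q=ctrl.ik(p,down(yaw+k))
        if q is not None: o.append((abs(q[5]),k,q))
    o.sort(key=lambda t:t[0]); return yaw+o[0][1]
def unplug(c):
    c=np.array([*c,0.]); g=c-BACK*sx
    yaw=best(g+[0,0,.15],SY+np.pi/2); q=down(yaw)
    ctrl.open(); ctrl.move_pose(g+[0,0,.17],q)
    print('touch',ctrl.move_l(g+[0,0,.027],v=.12,stop_force=8), ctrl.read_ee_pos())
    ctrl.gripper_close(35); print('open',ctrl.read_opening())
    ctrl.move_l(g+[0,0,.027]-.055*sx,v=.06); print('F',ctrl.read_wrist_force(),'open',ctrl.read_opening())
    ctrl.move_l(g+[0,0,.16]-.055*sx,v=.15); print('t',ctrl.read_time_s(), ctrl.read_opening())
def place(b):
    b=np.array([*b,0.]); g=b-BACK*tx
    yaw=best(g+[0,0,.15],TY+np.pi/2); q=down(yaw)
    ctrl.move_pose(g+[0,0,.16],q)
    ctrl.move_l(g+[0,0,.04],v=.12)
    print('touch',ctrl.move_l(g+[0,0,.0245],v=.03,stop_force=6),ctrl.read_ee_pos())
    ctrl.open(); ctrl.move_l(g+[0,0,.17],v=.2); print('t',ctrl.read_time_s())
E
python3 - <<'E'
from h import *
unplug((.6307,.0147)); c=snap('top','t1'); snap('scene','s1')
E
```

```text
touch False [0.62138026 0.01499316 0.02817863]
open 0.500532363807026
F [-0.20908729  0.14840789  0.10235373] open 0.5011596780094569
t 7.325 0.5002669168080489
```

View pics/s1.png

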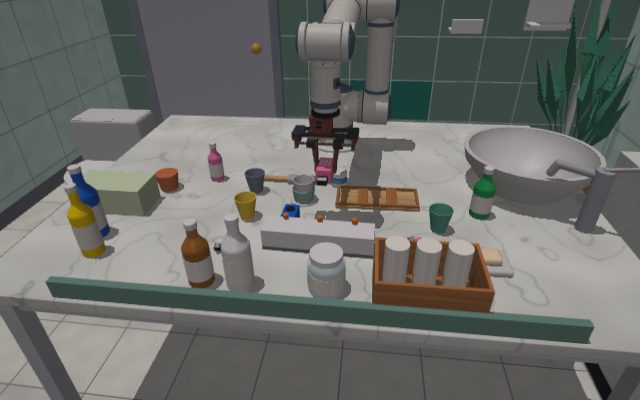

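The scene picture shows the pink unit hanging in the gripper at (324,172), and the opening reads 44 mm. I'll place it in the middle bay, then move the repeller.

```bash
python3 - <<'E'
from h import *
T=np.array([.4513,.1698])
place(T); 
unplug((.6285,-.0808))
place(T+.092*ty[:2])
ctrl.move_pose([.40,0.0,.25],ctrl.read_orientation())
snap('top','t2'); snap('scene','s2')
E
```

```text
touch True [0.44117741 0.16964339 0.02487585]
t 11.6083
touch False [ 0.61919386 -0.08060268  0.02823148]
open 0.49500171179532376
F [-0.60728839  0.18559839 -0.19704181] open 0.503610616446857
t 18.325 0.5004161435959047
touch True [0.44079341 0.26197835 0.03184781]
t 23.675
```

View pics/t2.png

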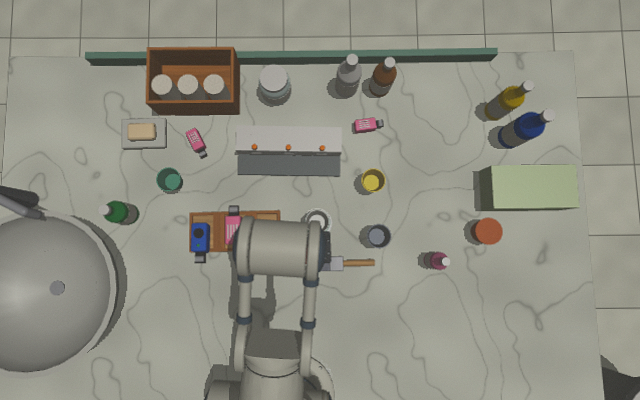

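View pics/s2.png

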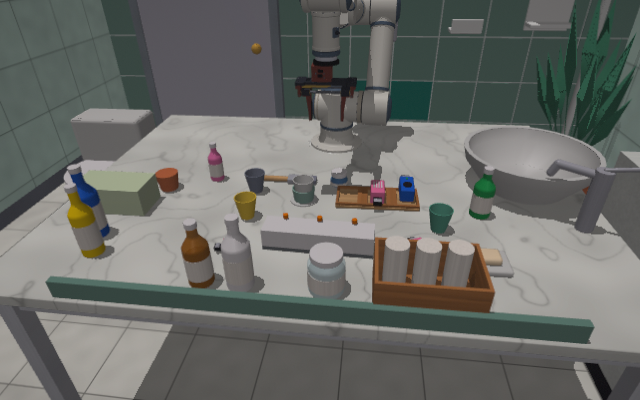

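The blue unit came out half-turned, with its tongue towards -x at (200,257). My `best()` picked the other half turn, so the grip offset ended up on the wrong side and the unit sits about 20 mm off, on a stop. I'll clear the arm and measure it.

```bash
python3 - <<'E'
from h import *
ctrl.move_pose([.40,-.36,.25],down(np.pi/2) if ctrl.ik([.40,-.36,.25],down(np.pi/2)) is not None else ctrl.read_orientation())
c=snap('top','t3'); s=snap('scene','s3')
cv2.imwrite('pics/t3z.png',cv2.resize(c['image'][150:270,130:330,::-1],None,fx=4,fy=4,interpolation=cv2.INTER_CUBIC))
cv2.imwrite('pics/s3z.png',cv2.resize(s['image'][150:270,310:470,::-1],None,fx=5,fy=5,interpolation=cv2.INTER_CUBIC))
for col in ['pink','blue']:
  for k in blob(c,col,(180,195,290,275))[:2]:
    P=onz(c,k.reshape(-1,2),.056)[:,:2]
    r=cv2.minAreaRect((P*1000).astype(np.float32)); print(col,np.round(r[0],1),np.round(r[1],1),round(r[2],1))
print(ctrl.read_time_s())
E
```

```text
pink [454.5 167.5] [77.9 44.6] 0.4
blue [433.9 262.5] [39.5 72.2] 88.6
26.3
```

View pics/t3z.png

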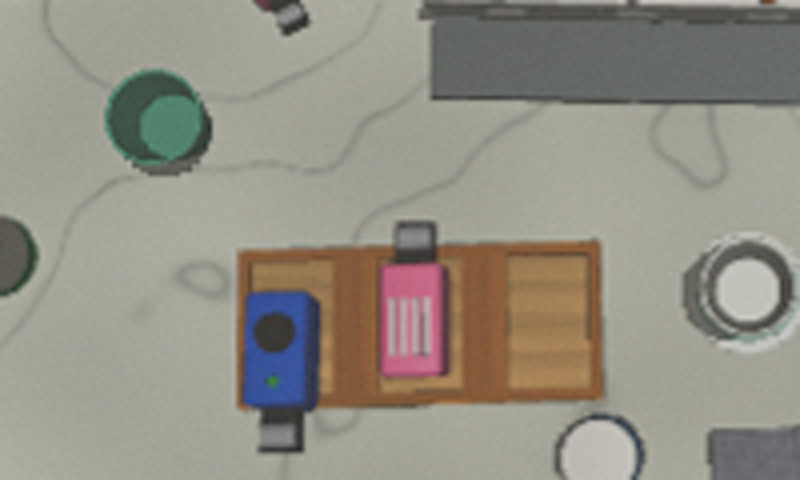

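View pics/s3z.png

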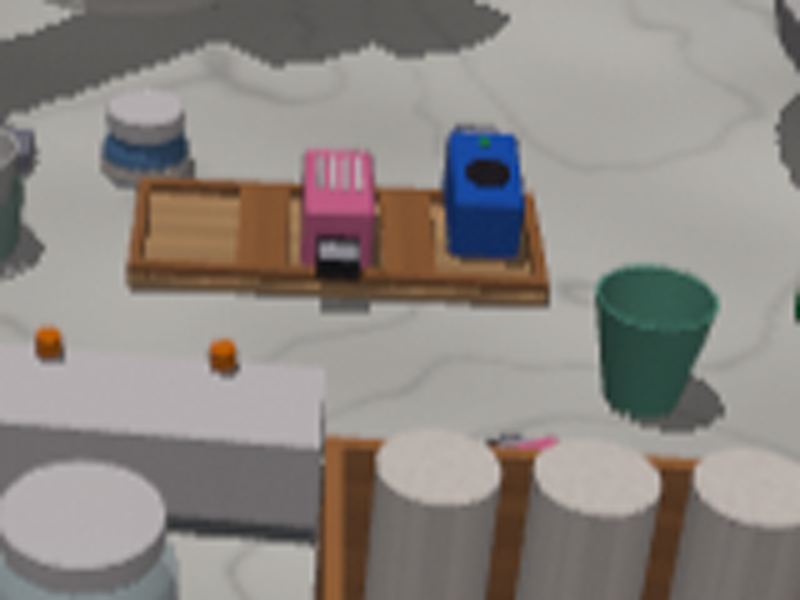

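Blue is at about (432,262) in mm and tilted on the near stop; pink is within 4 mm of its bay centre. I'll re-grip the blue unit and shift it +20 mm in x.

```bash
python3 - <<'E'
from h import *
T=np.array([.4513,.1698]); b=np.array([*(T+.092*ty[:2]),0]); print(b)
g0=np.array([.4415,.262,0]); q=down(best([.4415,.262,.15],TY+np.pi/2))
ctrl.move_pose(g0+[0,0,.17],q)
print(ctrl.move_l(g0+[0,0,.028],v=.12,stop_force=6),ctrl.read_ee_pos())
ctrl.gripper_close(25); print(ctrl.read_opening())
ctrl.move_l(g0+[0,0,.06],v=.1)
g=b+(g0-[.432,.262,0]); g[1]=b[1]
ctrl.move_l(g+[0,0,.06],v=.1)
print(ctrl.move_l(g+[0,0,.0245],v=.03,stop_force=8),ctrl.read_ee_pos())
ctrl.open(); ctrl.move_l(g+[0,0,.17],v=.2)
ctrl.move_pose([.40,-.36,.25],down(np.pi/2) if ctrl.ik([.40,-.36,.25],down(np.pi/2)) is not None else ctrl.read_orientation())
c=snap('top','t4'); s=snap('scene','s4')
cv2.imwrite('pics/t4z.png',cv2.resize(c['image'][150:270,130:330,::-1],None,fx=4,fy=4,interpolation=cv2.INTER_CUBIC))
cv2.imwrite('pics/s4z.png',cv2.resize(s['image'][150:270,310:470,::-1],None,fx=5,fy=5,interpolation=cv2.INTER_CUBIC))
for col in ['pink','blue']:
  for k in blob(c,col,(180,195,290,275))[:2]:
    P=onz(c,k.reshape(-1,2),.056)[:,:2]
    r=cv2.minAreaRect((P*1000).astype(np.float32)); print(col,np.round(r[0],1),np.round(r[1],1),round(r[2],1))
print(ctrl.read_time_s())
E
```

```text
[0.45001204 0.26179098 0.        ]
False [0.44208287 0.26229834 0.02901762]
0.4924762866255973
True [0.45921261 0.2616854  0.02769757]
pink [454.6 167.5] [78.  44.6] 0.4
blue [447.7 260.7] [39.2 72. ] 89.3
36.4583
```

View pics/t4z.png

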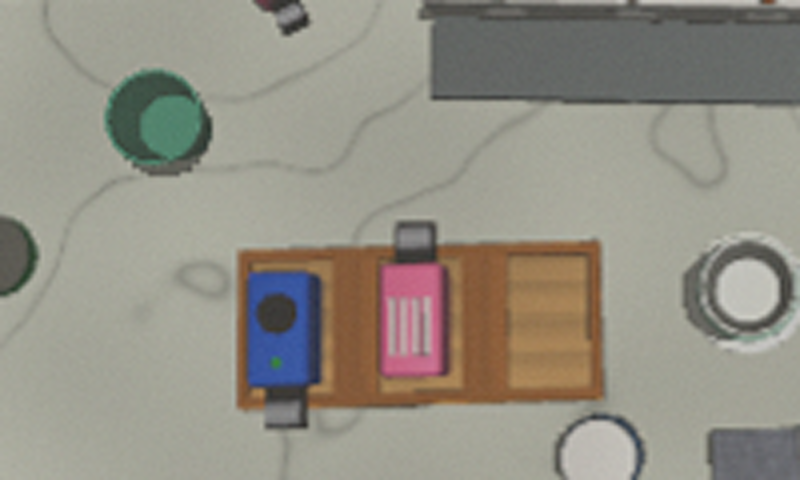

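View pics/s4z.png

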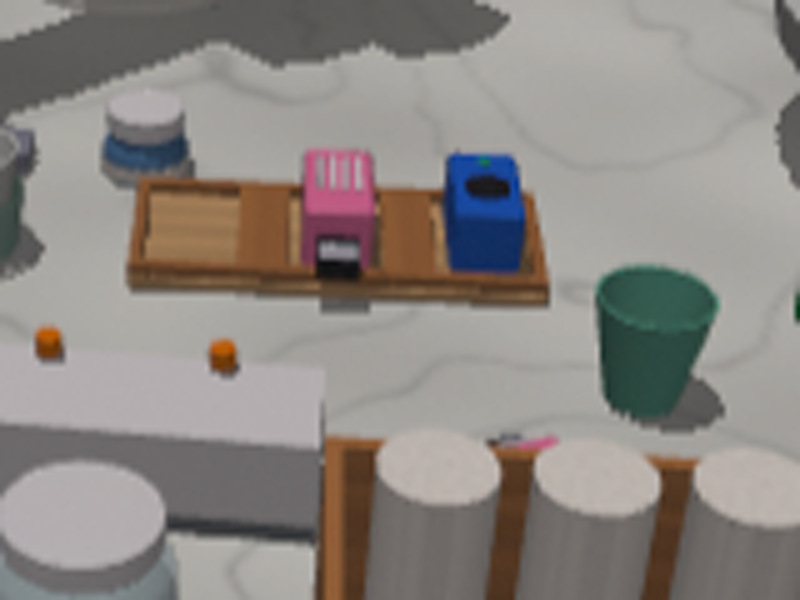

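View pics/t4.png

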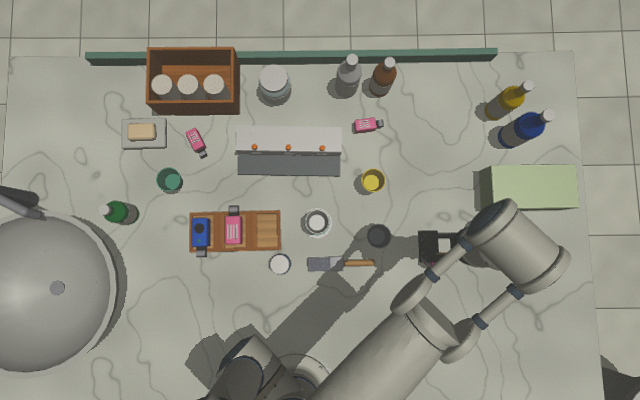

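Both units now sit in their bays: the repeller at (447.7,260.7) against (450,262), the freshener within 4 mm. The cups come next, so I'll tighten their masks.

```bash
python3 - <<'E'
from h import *
c=dict(ctrl.camera('top')); h=H(c['image'])
for n,(u,v) in dict(green=(170,180),yellow=(373,181),grey=(377,236),white=(317,223)).items():
    print(n); 
    for dv in (-8,-4,0,6): print(h[v+dv,u-16:u+17:2].tolist())
cv2.imwrite('pics/cz.png',cv2.resize(c['image'][200:260,290:410,::-1],None,fx=6.5,fy=6.5,interpolation=cv2.INTER_CUBIC))
E
```

```text
green
[[33, 18, 159], [35, 21, 157], [69, 37, 132], [73, 64, 84], [71, 63, 81], [69, 58, 83], [74, 59, 82], [68, 55, 83], [68, 59, 78], [69, 43, 77], [68, 55, 74], [71, 49, 73], [70, 45, 147], [30, 19, 163], [30, 19, 163], [32, 20, 163], [32, 20, 164]]
[[32, 21, 159], [55, 22, 149], [75, 65, 78], [74, 60, 81], [73, 71, 86], [72, 61, 83], [74, 45, 73], [76, 97, 131], [76, 93, 131], [76, 95, 134], [78, 93, 131], [76, 96, 130], [78, 97, 129], [66, 41, 88], [30, 21, 167], [30, 20, 164], [32, 20, 164]]
[[28, 19, 161], [76, 79, 136], [69, 67, 80], [74, 75, 82], [71, 62, 86], [74, 66, 81], [76, 98, 130], [76, 96, 133], [77, 94, 130], [76, 95, 129], [76, 99, 131], [76, 96, 133], [77, 94, 133], [73, 78, 95], [63, 34, 74], [32, 20, 169], [30, 20, 163]]
[[25, 19, 161], [30, 19, 163], [73, 57, 139], [69, 49, 73], [72, 63, 81], [72, 71, 79], [75, 62, 82], [76, 91, 134], [77, 99, 129], [77, 93, 132], [77, 96, 130], [77, 101, 129], [71, 55, 79], [70, 35, 65], [33, 18, 153], [28, 18, 166], [33, 18, 167]]
yellow
[[30, 20, 150], [30, 21, 149], [30, 17, 150], [24, 100, 163], [23, 134, 110], [22, 135, 1
[... 2223 characters left out ...]
[26, 21, 96], [38, 7, 142], [30, 8, 195], [34, 11, 193], [26, 9, 193], [30, 9, 193], [26, 11, 194], [30, 12, 193], [27, 15, 186], [21, 22, 80], [34, 21, 84], [60, 12, 173], [26, 11, 181], [30, 17, 164]]
[[25, 15, 99], [30, 20, 101], [40, 12, 124], [23, 21, 95], [30, 11, 170], [26, 9, 194], [26, 9, 194], [30, 8, 193], [37, 12, 192], [30, 11, 191], [21, 13, 195], [30, 10, 198], [35, 20, 77], [17, 22, 82], [63, 14, 177], [30, 8, 187], [30, 20, 162]]
[[33, 18, 139], [30, 13, 102], [34, 18, 101], [55, 23, 120], [26, 14, 127], [30, 11, 96], [34, 12, 155], [26, 9, 201], [35, 8, 199], [30, 8, 183], [30, 13, 119], [23, 27, 76], [23, 14, 144], [72, 27, 168], [30, 4, 193], [30, 20, 164], [32, 20, 162]]
```

View pics/cz.png

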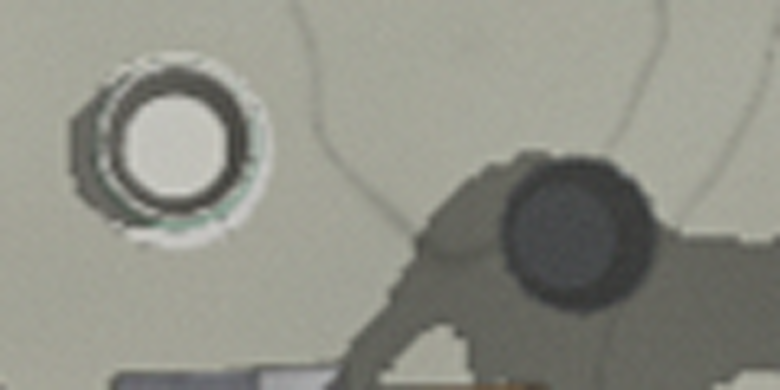

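```bash
cat >> h.py <<'E'
RNG.update(green=((60,38,40),(88,255,220)),yellow=((19,70,60),(33,255,255)))
from scipy.optimize import least_squares
def cupxy(c,col,box,z=.07):
    k=blob(c,col,box,150)[0]
    P=onz(c,k.reshape(-1,2),z)[:,:2]; o,_=ray(c,[[0,0]])
    ctr,r=cv2.minEnclosingCircle(P.astype(np.float32)); ctr=np.array(ctr)
    for _ in range(8):
        a=ctr-o[:2]; a/=np.linalg.norm(a)
        d=P-ctr; s=d[(d@a)/np.linalg.norm(d,axis=1)>-0.3]+ctr
        f=least_squares(lambda x:np.hypot(*(s-x[:2]).T)-.0335,ctr,loss='soft_l1',f_scale=.001); ctr=f.x
    return ctr, np.sqrt(np.mean(f.fun**2)), 2*r
def whitexy(c,n=0,uv=(317,223)):
    v=H(c['image'])[:,:,2]; m=(v>145).astype(np.uint8)*255
    n_,l,s,ce=cv2.connectedComponentsWithStats(m[190:250,290:345])
    i=l[uv[1]-190,uv[0]-290]; k=cv2.findContours((l==i).astype(np.uint8),cv2.RETR_EXTERNAL,cv2.CHAIN_APPROX_NONE,offset=(290,190))[0][0]
    P=onz(c,k.reshape(-1,2),.033)[:,:2]; ctr,r=cv2.minEnclosingCircle(P.astype(np.float32)); 
    return np.array(ctr),2*r,onz(c,ce[i]+[290,190],.033)[0][:2]
def grab(xy,yaw0=0.,gz=.045):
    xy=np.array(xy); p=np.array([*xy,0.])
    y1=best(p+[0,0,.2],yaw0); ctrl.open()
    ctrl.move_pose(p+[0,0,.16],down(y1)); print('t1',ctrl.move_l(p+[0,0,gz],v=.12,stop_force=5),ctrl.read_ee_pos())
    ctrl.gripper_close(4); print('o1',ctrl.read_opening()*88); ctrl.open()
    qa=ctrl.read_qpos(); y2=min((y1+np.pi/2,y1-np.pi/2),key=lambda y:abs(ctrl.ik(p+[0,0,gz],down(y))[5]))
    ctrl.move_l(p+[0,0,gz],v=.1,orientation=down(y2))
    ctrl.gripper_close(4); print('o2',ctrl.read_opening()*88); ctrl.open()
    ctrl.move_l(p+[0,0,gz],v=.1,orientation=down(y1))
    ctrl.gripper_close(25); print('o3',ctrl.read_opening()*88,'t',ctrl.read_time_s())
E
python3 - <<'E'
from h import *
c=snap('top')
for col in ('green','yellow'): print(col,cupxy(c,col,(150,160,410,205)))
print(whitexy(c)); print(c['tvec'])
E
```

```text
green (array([0.5954756, 0.3459865]), np.float64(0.0008745815118642763), 0.07437382638454437)
yellow (array([ 0.58605901, -0.22389007]), np.float64(0.0009075382452510922), 0.0694839358329773)
(array([ 0.47203493, -0.06553966]), 0.04573053494095802, array([ 0.47238768, -0.06550682]))
[-0.04436358  0.54861936  1.21927593]
```

```bash
sed -i 's/ctrl.move_l(p+\[0,0,gz\],v=.1,orientation=down(y\([12]\)))/ctrl.move_pose(p+[0,0,gz],down(y\1))/' h.py; grep -n "down(y[12])" h.py
python3 - <<'E'
from h import *
c=snap('top')
xy,_,_=cupxy(c,'yellow',(330,150,420,215)); print(xy)
grab(xy)
p=ctrl.read_ee_pos(); ctrl.move_l([p[0],p[1],.2],v=.15); print(ctrl.read_opening()*88)
w=snap('wrist','w5'); snap('scene','s5')
E
```

```text
77:    ctrl.move_pose(p+[0,0,.16],down(y1)); print('t1',ctrl.move_l(p+[0,0,gz],v=.12,stop_force=5),ctrl.read_ee_pos())
80:    ctrl.move_pose(p+[0,0,gz],down(y2))
82:    ctrl.move_pose(p+[0,0,gz],down(y1))
[ 0.58603321 -0.22390629]
t1 False [ 0.58664968 -0.2241742   0.0462206 ]
o1 67.02859512267666
o2 67.88030170183423
o3 66.0025622600764 t 44.925
65.97055935862171
```

View pics/w5.png

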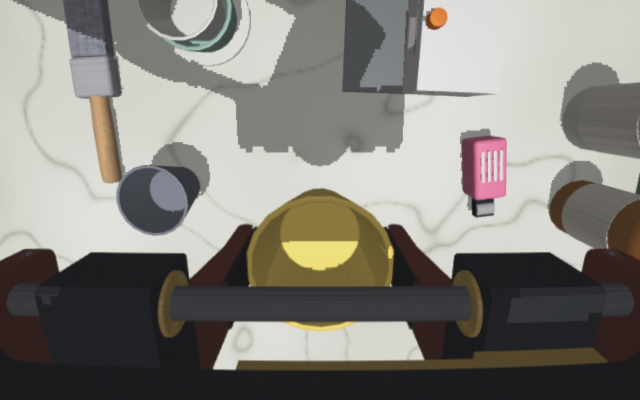

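View pics/s5.png

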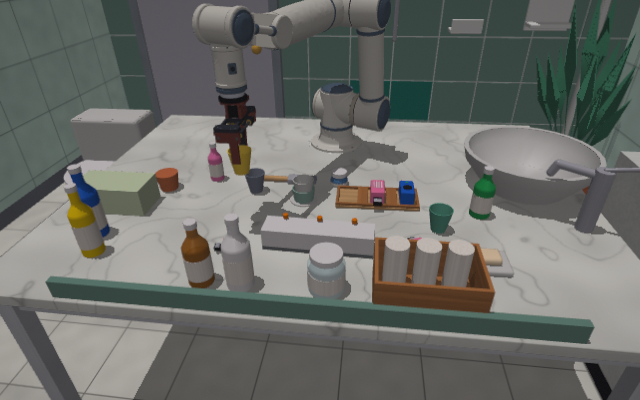

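The yellow cup is held centred and upright: wrist view at x≈320, opening 66 mm. Next I nest it at (472.2,-65.5).

```bash
cat >> h.py <<'E'
def nest(xy,n):
    # n=1 for first nested cup
    p=np.array([*xy,0.]); zt=.0462+.006+.027*n
    y=best(p+[0,0,.2],np.pi/4*0)
    ctrl.move_pose(p+[0,0,zt+.09],down(y))
    ctrl.move_l(p+[0,0,zt+.03],v=.1)
    hit=ctrl.move_l(p+[0,0,zt-.003],v=.03,stop_force=5); e=ctrl.read_ee_pos(); print('hit',hit,e,'dz',e[2]-zt,'F',ctrl.read_wrist_force())
    ctrl.open(); ctrl.hold(.3)
    ctrl.move_l([e[0],e[1],zt+.1],v=.15); print('t',ctrl.read_time_s())
E
python3 - <<'E'
from h import *
nest((.4722,-.0655),1)
ctrl.move_pose([.36,-.36,.27],ctrl.read_orientation())
c=snap('top','t6'); s=snap('scene','s6')
a=cv2.resize(c['image'][190:260,280:420,::-1],None,fx=5,fy=5,interpolation=cv2.INTER_CUBIC)
b=cv2.resize(s['image'][150:220,230:370,::-1],None,fx=5,fy=5,interpolation=cv2.INTER_CUBIC)
cv2.imwrite('pics/z6.png',np.vstack([a,b])[:, :][:700]) ; cv2.imwrite('pics/z6.png',cv2.resize(np.vstack([a,b]),(600,600)))
E
```

```text
hit True [ 0.47195776 -0.06544984  0.0778589 ] dz -0.0013411041065581053 F [-0.02663807 -0.22039919  5.97156955]
t 50.425
```

View pics/z6.png

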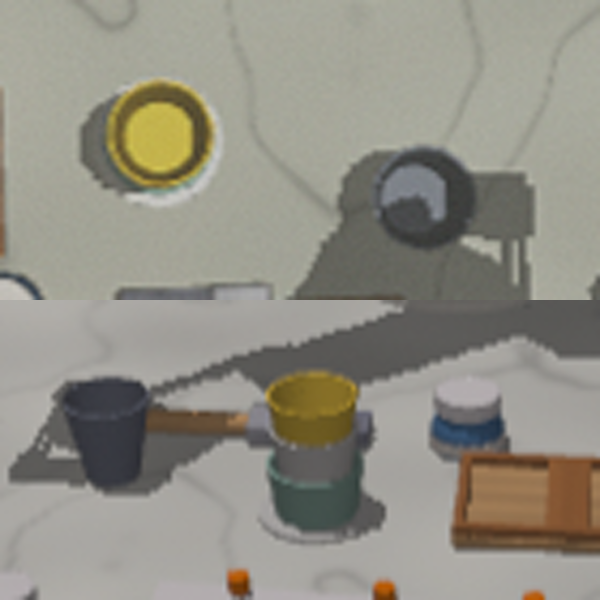

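View pics/t6.png

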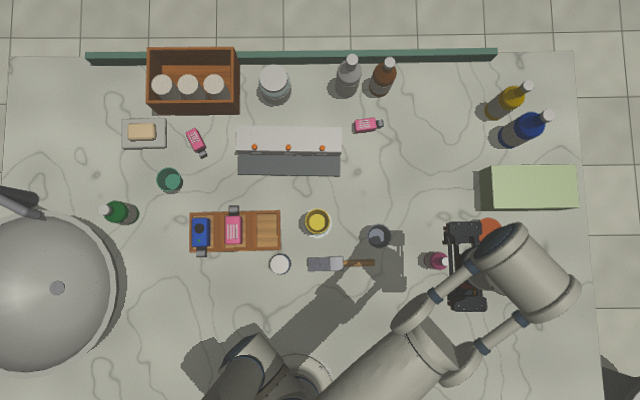

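Yellow is fully nested: the contact height is right to 1.3 mm and the top view shows it concentric at (317,222). Now the green cup; I'll check clearance to the soap bottle.

```bash
python3 - <<'E'
from h import *
c=snap('top'); s=snap('scene')
print('soap base ~',onz(s,[[481,216]],0)*1000, onz(c,[[117,212]],.16)*1000)
xy,e,r=cupxy(c,'green',(145,150,215,215)); print(xy,e,r)
k=blob(c,'yellow',(290,195,345,250))[0]; P=onz(c,k.reshape(-1,2),.103)[:,:2]; print('yellow rim',cv2.minEnclosingCircle(P.astype(np.float32)))
grab(xy)
p=ctrl.read_ee_pos(); ctrl.move_l([p[0],p[1],.2],v=.15); print(p,ctrl.read_opening()*88)
w=snap('wrist','w7'); snap('top','t7')
E
```

```text
soap base ~ [[515.36630278 482.00631144   0.        ]] [[497.32792762 443.5487326  160.        ]]
[0.59564726 0.34619566] 0.0008716157774870261 0.07616391777992249
yellow rim ((0.4720320403575897, -0.06580444425344467), 0.03466024249792099)
t1 False [0.59626462 0.34651545 0.04637427]
o1 66.8773485975537
o2 67.82049756594864
o3 66.19128684805835 t 61.1417
[0.59558487 0.34621089 0.04499965] 66.09447140648987
```

View pics/w7.png

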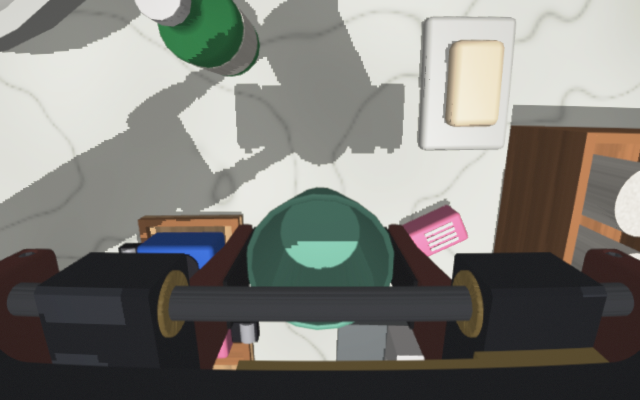

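The green cup is held centred in the wrist view (320,250). I'll nest it, then grab the grey one.

```bash
python3 - <<'E'
from h import *
nest((.4720,-.0657),2)
ctrl.move_pose([.40,.36,.27],ctrl.read_orientation())
c=snap('top','t8'); s=snap('scene','s8')
a=cv2.resize(c['image'][190:260,280:420,::-1],None,fx=5,fy=5,interpolation=cv2.INTER_CUBIC)
b=cv2.resize(s['image'][150:220,230:370,::-1],None,fx=5,fy=5,interpolation=cv2.INTER_CUBIC)
cv2.imwrite('pics/z8.png',cv2.resize(np.vstack([a,b]),(600,600)))
h=H(c['image']); m=((h[:,:,2]<115)).astype(np.uint8)*255; cv2.imwrite('pics/m8.png',cv2.resize(m[190:270,340:430],None,fx=6,fy=6))
for u in range(345,405,2): print(u,h[236,u].tolist(),end=' ')
E
```

```text
hit True [ 0.4717721  -0.06566693  0.1048203 ] dz -0.0013797043956228772 F [ 0.282854   -0.74099722  4.12249663]
t 67.4167
345 [34, 22, 159] 347 [33, 19, 158] 349 [33, 19, 157] 351 [30, 19, 151] 353 [30, 17, 138] 355 [35, 19, 144] 357 [33, 18, 159] 359 [30, 16, 94] 361 [27, 23, 99] 363 [26, 20, 101] 365 [30, 21, 96] 367 [102, 14, 94] 369 [111, 20, 125] 371 [108, 23, 135] 373 [103, 23, 132] 375 [109, 21, 133] 377 [103, 18, 131] 379 [105, 19, 132] 381 [107, 18, 131] 383 [108, 19, 132] 385 [0, 0, 60] 387 [60, 11, 67] 389 [60, 8, 65] 391 [45, 7, 143] 393 [30, 18, 152] 395 [33, 17, 163] 397 [37, 20, 164] 399 [28, 19, 161] 401 [35, 19, 159] 403 [30, 16, 161]
```

View pics/z8.png

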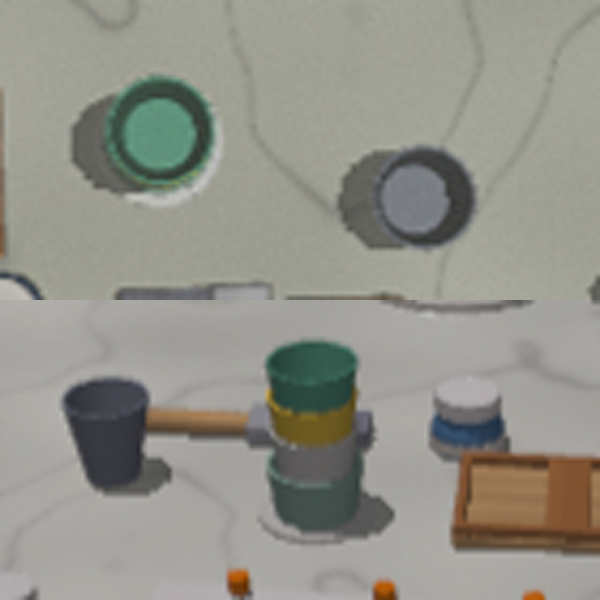

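View pics/t8.png

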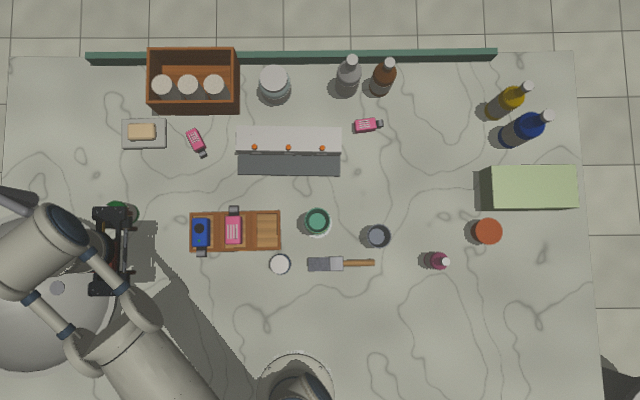

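Green is nested too: yellow and green stand evenly above the white cup. I'll measure the grey cup by its bluish tint (R-B), since brightness would also pick up the shadow.

```bash
cat > grey.py <<'E'
from h import *
def greyxy(c,box=(335,200,425,275)):
    im=cv2.GaussianBlur(c['image'],(3,3),0).astype(int); d=im[:,:,0]-im[:,:,2]
    m=((d<3)).astype(np.uint8)*255
    x0,y0,x1,y1=box; k=np.zeros_like(m); k[y0:y1,x0:x1]=m[y0:y1,x0:x1]
    k=cv2.morphologyEx(k,cv2.MORPH_OPEN,np.ones((3,3),np.uint8)); k=cv2.morphologyEx(k,cv2.MORPH_CLOSE,np.ones((5,5),np.uint8))
    cs=max(cv2.findContours(k,cv2.RETR_EXTERNAL,cv2.CHAIN_APPROX_NONE)[0],key=cv2.contourArea)
    P=onz(c,cs.reshape(-1,2),.07)[:,:2]; ctr,r=cv2.minEnclosingCircle(P.astype(np.float32)); ctr=np.array(ctr)
    f=least_squares(lambda x:np.hypot(*(P-x[:2]).T)-x[2],[*ctr,r],loss='soft_l1',f_scale=.001)
    return ctr,r,f.x,cv2.boundingRect(cs)
E
python3 - <<'E'
from grey import *
c=snap('top'); print(greyxy(c))
k=blob(c,'green',(290,195,345,250))[0]; P=onz(c,k.reshape(-1,2),.130)[:,:2]; print('green rim',cv2.minEnclosingCircle(P.astype(np.float32)))
E
```

```text
(array([ 0.43107158, -0.23397852]), 0.03444540873169899, array([ 0.43107109, -0.23406606,  0.03279349]), (366, 224, 25, 24))
green rim ((0.4701458215713501, -0.0655815526843071), 0.035471003502607346)
```

The grey cup is at (431,-234) mm with a fitted radius of 33–34 mm, as expected. Grab and nest.

```bash
python3 - <<'E'
from grey import *
grab((.4311,-.2340))
p=ctrl.read_ee_pos(); ctrl.move_l([p[0],p[1],.23],v=.15); o=ctrl.read_opening()*88; print(p,o)
w=snap('wrist','w9')
if 63<o<68:
    nest((.4716,-.0657),3)
    ctrl.move_pose([.40,-.36,.3],ctrl.read_orientation())
    c=snap('top','t9'); s=snap('scene','s9')
    a=cv2.resize(c['image'][190:260,280:420,::-1],None,fx=5,fy=5,interpolation=cv2.INTER_CUBIC)
    b=cv2.resize(s['image'][150:220,230:370,::-1],None,fx=5,fy=5,interpolation=cv2.INTER_CUBIC)
    cv2.imwrite('pics/z9.png',cv2.resize(np.vstack([a,b]),(600,600)))
E
```

```text
t1 False [ 0.43163557 -0.23433147  0.04600607]
o1 68.39542329668751
o2 66.14972475733916
o3 66.62145245125895 t 77.9583
[ 0.43098353 -0.23400749  0.0450052 ] 66.74941636834193
hit True [ 0.47150235 -0.06542511  0.13184524] dz -0.0013547602958843274 F [0.39874672 1.1349415  4.89589398]
t 83.5083
```

View pics/z9.png

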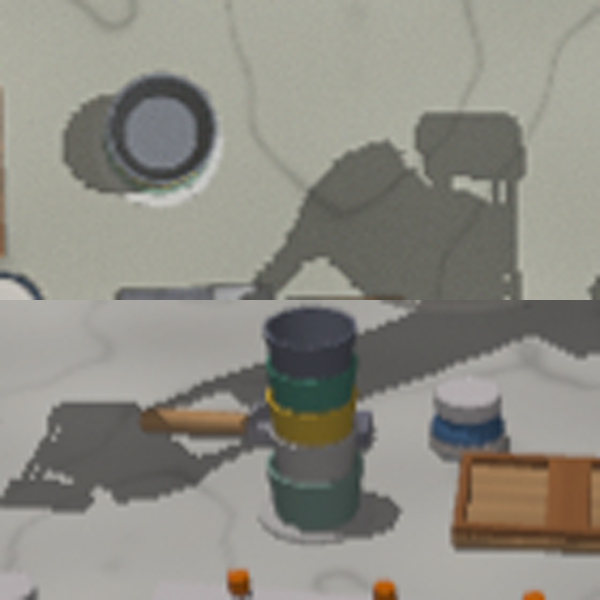

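View pics/t9.png

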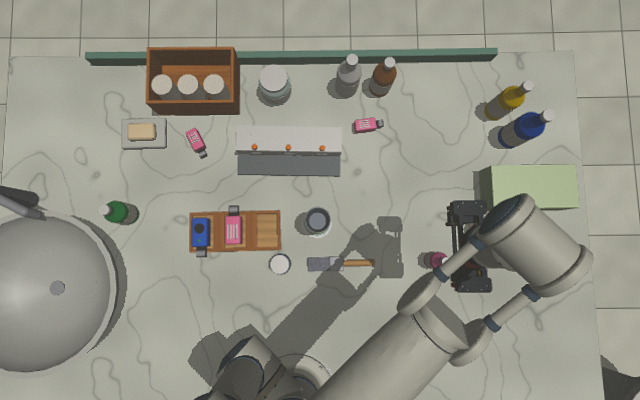

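View pics/s9.png

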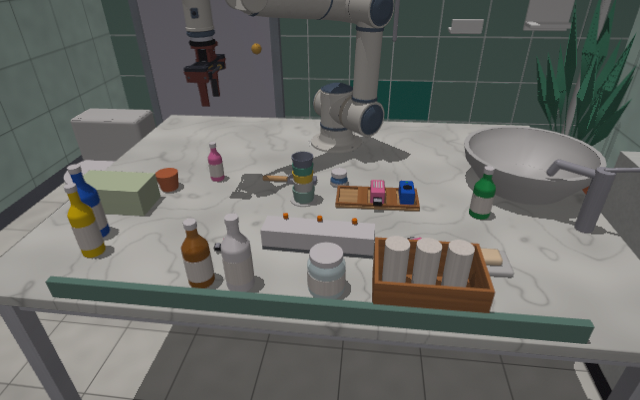

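The stack of grey, green, yellow and white is straight and evenly spaced (scene 303,180). The units sit in their bays at (200,232) and (233,230) in the top view, and the bottles and pot haven't moved. Handing in.

```bash
python3 - <<'E'
from h import *
c=snap('top')
for col in ['pink','blue']:
  k=blob(c,col,(180,195,290,275))[0]; P=onz(c,k.reshape(-1,2),.056)[:,:2]
  r=cv2.minAreaRect((P*1000).astype(np.float32)); print(col,np.round(r[0],1))
print(ctrl.read_wrist_force(),ctrl.read_time_s()); ctrl.finish_job()
E
```

```text
pink [454.5 167.5]
blue [447.7 261.5]
[-0.4157438   0.19730882  0.20541023] 84.8417
the job is handed in; nothing more can be done
```

I unplugged both units, laid them in the tray, nested the three coloured cups in the white cup, and handed the job in at about 85 s. The system reports no verdict, so the results below are my own measurements. I saw no night light and no pink cup in any view.

- **Units:** the freshener was the largest pink one, measured at 80 x 42 mm. My last check put it and the repeller about 4 mm and 2–3 mm from their bay centres. Both looked flat and lengthwise in the bays.
- **One mistake, corrected:** I first set the repeller down about 20 mm off, tilted on a stop, because the wrist made a half turn that reversed my grip offset. I picked it up again and moved it to the bay centre before touching any cup.
- **Cups:** yellow, green and grey were nested in that order. Each came to rest within about 1.4 mm of its full-depth height, and the stack looked straight and evenly spaced, with the white cup upright in its stand.
- **Other toiletries:** the soap bottle, lotion and flowerpot showed no movement in the pictures.
- **Measurement that disagreed:** a check of the green rim read about 2 mm off in x from the earlier white and yellow ones. I put that down to yellow showing at the edge of the colour mask.

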